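# Pack out the gap in a filing jig and hold it clamped

### The arm

A 7-joint arm with a two-finger parallel gripper is mounted at the origin on a cart in front of the work surface, level with it; the furniture and walls round the work are solid. World frame = base frame: x ahead of the robot, y to its left, z up, the work surface at z = 0. Lengths are in m, angles in rad, forces in N, time in s.
With the tool pointing down it reaches from about 0.4 to 0.85 m from the base axis. Payload 10.4 kg.
Tool frame: the origin (TCP) lies at the centre of the arm's flange, where the gripper is bolted on; the fingertips stand 173 mm ahead of it and the grasp point (between the pads) lies 155 mm ahead of it; z points along the fingers, y is the line along which they close (so a half turn about z gives the same grasp; the last joint's range is limited). The gripper opens to 85 mm and grips with 20 to 120 N. Pads are 22 mm wide; open, the fingers measure 114 mm over their backs; the gripper's body (76 mm by 85 mm) begins 54 mm behind the grasp point. The pads swing forward as they close: fully open they stand 13 mm farther back than shut.
Start: joints at [-1.225, 0.332, -0.065, 1.46, 0.022, 1.35, -0.088], TCP at [0.225, 0.583, 0.405] pointing down, gripper open.
Joint ranges: [-2.6, 2.6], [-0.5, 2.12], [-1.47, 1.34], [0.16, 2.42], [-1.27, 4.41], [0.06, 2.06], [-2.6, 2.6]. Speed limits (rad/s): [2.22, 2.22, 2.79, 2.79, 3.14, 3.14, 3.14].

### API

Orientations are given as a unit quaternion [x, y, z, w].
In Python, from workcell import manip, viewer, finder gives the robot as it stands.
- The arm moves only by the tool arm_command, never from a script. Its argument "plan" is a list of rows, each an object with "dp": the shift along the tool's x, y, z in mm, a list of three; "spin": the turn about the tool's z in rad. A call has 1 to 5 rows; each row shifts and turns the commanded pose from where the row before left it, along the tool's axes as they then stand; what a row does not reach is not made up. A row lasts 1/10 s, in which the tool goes at most 50 mm and 8.59 degrees, less where a joint would pass 70% of its speed; a pose out of reach is approached as far as the arm can. A call is refused whole if a number of a shift passes 50 or a number of a turn 0.15, either way. A call with a gripper value outside its range is refused whole. "grip" is the closure, from -1 (fully open) to 1 (shut), set as the call begins (left out, the last holds). The fingers move at their own pace and stop on an object; "newtons" is the grip in N (left out, the last holds). Time passes only in rows, so rows that do not move let the fingers close. It gives the time, the measured TCP pose, the force, the opening and the grip force at its end, in the units of the state.
- manip.get_obs(): the state, without advancing time (a new reading comes with each control period).
- viewer.camera(name): name is "side" or "top" or "wrist"; returns the picture (384x512x3 uint8, blue, green, red); there is no depth.
- viewer.camera_params(name): a dict with "vertical_fov" (degrees; the focal length in pixels is half the picture's height over the tangent of half this angle, whatever the lens; pixels are square), "cx", "cy" (the principal point, pixels), "R" (3x3) and "t" (3): a world point X has camera coordinates R X + t; the wrist camera has in their place "T_tool_cam" (4x4, takes a point from camera to tool coordinates, whose origin is the TCP and whose axes are the flange's). Camera axes: x right, y down, z forward; pixel columns grow to the right and rows downward; lengths in m; the calibration is good to about 2 mm. A picture is of the moment at which its call begins: read the wrist's pose just before it. camera_params takes no time and is no camera call.
- manip.hand_in(): hands the job in; it is judged then, once.
Trained networks look in the newest picture that a camera, given by its name, has taken for a name from the list of things; names that differ only in an ending like _2 or _b are one class to them, and where a whole thing is asked for, a point or a joint stands for the part that bears it (a point fixed in the world has none). Each returns a list of dicts, best first, with "score" (0 to 1); they miss things now and then, are a little off and sometimes report something else, mostly with a low value. They report only what shows in the picture. A call takes as long as a camera call. They do not tell look-alikes from the thing itself.
- finder.find_in(camera, thing): "position" ([x, y, z] in m, in world coordinates, good to about 4 mm: the middle of the surface that is visible of it).
The state is a dict: "clock": time; "joint_pos": joint angles; "joint_velocities": joint speeds; "tau": joint torques, N m; "position": TCP position; "ee_rot": TCP orientation; "ft_force": force on the tool from outside, world axes, zero at the start; "torque": the same for the moment, N m; "grip_width": opening from 0.0 (shut) to 1.0 (fully open); "grasp_force": force on a finger pad.
Only numpy, scipy, OpenCV 4.12 (cv2) and the standard library are available. Lean on these libraries where they do the work, as an engineer would, in place of code of your own. Each camera call takes 0.05 s, during which the arm holds its last target. There are 200 camera calls.

### The job

A bone blank stands on edge against the fence of the packing jig, but the sprung jaw is too far off to reach it. Stand plywood packing plates from the rack upright and square in the gap, one at a time, until pushing the jaw squeezes plates and blank tight against the fence; leave spare plates standing in the rack and the slate hone, sanding block and bone cup alone. Finish while still pushing the jaw firmly against the stack with the fingers, not letting go, as it springs back.

Things in the scene. Friction and masses are not known exactly. Their poses are not given: they have to be found in the camera images.
- jig: Fixed wooden jig. Origin: underside. Base 200 x 90 mm (own x -105 to 95 mm), top face 10 mm above the origin. Own x runs from jaw to fence, z up. Wooden fence 74 mm wide, 27 mm above base top, face at x = 75 mm. The locked aluminium carriage (60 wide, 25 above base top, 30 mm or more behind the jaw face) stands at a new place in each start, immovable.
- push_jaw: Steel jaw sliding along jig x, axes as the jig. Origin: its front face, centre, at base top level. 10 mm thick, 40 wide, 27 tall, with a push plate 24 wide up to 63 above base top. Stroke only 18 mm towards the fence to a hard stop; return spring 2 N (rest) to 6.5 N. Start gap to the blank 20 to 39 mm: 1 or 2 plates. If it hits the stop before the stack, add one.
- push_plate (a point): Point to push, along the jig +x: centre of the back (-x) face of the push plate, 10 mm behind the jaw front face, 48 mm above base top; moves with the jaw. Behind it is free space down to the carriage block top (25 mm above base top).
- blank: Squared bone blank, 60 x 30 x 10 mm, loose, standing on a 60 x 10 mm edge against the fence, 30 mm tall. Origin: centre of the 60 x 30 mm face that looks to the jaw (about jig x = 65 mm). Its z axis points along the jig +x, through the thickness; y is the length.
- rack: Fixed wooden rack, 114 x 64 x 20 mm. Origin: centre of the underside; own x along the row of four slots at x = -39, -13, 13, 39 mm. Slot floors are 6 mm above the origin, slots 14 mm deep, 14.5 mm along x and 46.5 mm along y.
- plate_1: Plywood packing plate, one of four alike: 12 mm thick (own x), 44 mm wide (own y), 64 mm tall (own z), about 40 g, standing upright in slot 1 of the rack. Origin: centre of the underside. Can be gripped across the 44 mm width near its top; the plates stand 26 mm apart from centre to centre, the row running along their thickness.
- plate_2: Plywood packing plate, one of four alike: 12 mm thick (own x), 44 mm wide (own y), 64 mm tall (own z), about 40 g, standing upright in slot 2 of the rack. Origin: centre of the underside. Can be gripped across the 44 mm width near its top; the plates stand 26 mm apart from centre to centre, the row running along their thickness.
- plate_3: Plywood packing plate, one of four alike: 12 mm thick (own x), 44 mm wide (own y), 64 mm tall (own z), about 40 g, standing upright in slot 3 of the rack. Origin: centre of the underside. Can be gripped across the 44 mm width near its top; the plates stand 26 mm apart from centre to centre, the row running along their thickness.
- plate_4: Plywood packing plate, one of four alike: 12 mm thick (own x), 44 mm wide (own y), 64 mm tall (own z), about 40 g, standing upright in slot 4 of the rack. Origin: centre of the underside. Can be gripped across the 44 mm width near its top; the plates stand 26 mm apart from centre to centre, the row running along their thickness.
- slate_hone: Dark slate slip stone, 34 x 91 x 11 mm, lying loose on the bench: bystander, leave it. Origin: underside.
- sanding: Sanding block, 45 x 88 x 26 mm, lying loose on the bench: bystander, leave it. Origin: underside.
- cup_mid: Bone cup, 88 x 114 x 108 mm, standing loose on the bench: bystander, leave it. Origin: underside.
Things that resemble listed ones, but are neither listed nor needed, are in the scene too. What is shaped like the plate_2 but blue, orange or red is not meant.

How it is judged:
By the outcome, as a careful person would: the job done as asked, in the order asked, and still so for the second after the job is handed in, while the arm keeps its last pose, push and grip.
It also fails if it takes over 64 s, if anything falls off the work surface, if the arm or the gripper's body presses on something with over 40 N, if the wrist force passes 120 N, or if a joint passes its speed limit or range.

## Working session

There is one attempt and no reset: what is moved stays moved. The work goes in short steps, Python scripts to look and compute and a tool call to move; the robot and the scene stay as the last step left them, time stands still between calls to the robot, and variables do not carry over. Pictures are saved under pics/ and viewed, at most 10 in all, crops included, and the job is handed in when it is done.

Besides the shell and the picture viewer there is one more tool, called after "Request:" by a JSON object that holds its "name" and its "arguments". arm_command: Moves the arm, as the interface text tells. Its arguments: {"type":"object","properties":{"plan":{"type":"array","items":{"type":"object","properties":{"dp":{"type":"array","items":{"type":"number"}},"spin":{"type":"number"}}}},"grip":{"type":"number"},"newtons":{"type":"number"}},"required":["plan"]}

```bash
mkdir -p pics; ls; python3 - <<'E'
from workcell import manip, viewer, finder
import cv2, numpy as np
print(manip.get_obs())
a=viewer.camera("top"); b=viewer.camera("side")
cv2.imwrite("pics/top0.png",a); cv2.imwrite("pics/side0.png",b)
for c in ("top","side"):
    print(c,viewer.camera_params(c))
    for n in ("jig","push_jaw","blank","rack","plate_1"):
        print(n,[(np.round(d["position"],3).tolist(),round(d["score"],2)) for d in finder.find_in(c,n)])
E
```

```text
pics
{'clock': 0.0, 'joint_pos': array([-1.22454697,  0.33288258, -0.0646818 ,  1.46092863,  0.0215902 ,
        1.34986559, -0.08848068]), 'joint_velocities': array([ 3.84060650e-04,  3.51986098e-05,  1.32520167e-03, -1.60408706e-03,
       -5.98856832e-04, -3.80229704e-04, -7.72428433e-04]), 'tau': array([ 1.49193849e-03, -6.25433493e+01,  4.99344617e-02, -3.91608846e+01,
        1.61311979e-02,  9.82431171e-03,  7.62942904e-06]), 'position': array([0.22529788, 0.5828536 , 0.40391507]), 'ee_rot': array([ 1.83370790e-01,  9.83043575e-01, -6.87620094e-04, -9.83487690e-05]), 'ft_force': array([ 1.05945263, -0.88439497,  0.01729988]), 'torque': array([-0.01099518,  0.00803496,  0.00484277]), 'grasp_force': 0.0, 'grip_width': 1.0008191734320333}
top {'vertical_fov': 50.36923650035737, 'cx': 249.57626229822287, 'cy': 191.33974752668234, 'R': array([[-9.59505925e-02, -9.95386006e-01,  4.26762301e-04],
       [-9.74388763e-01,  9.38389406e-02, -2.04354572e-01],
       [ 2.03371635e-01, -2.00237747e-02, -9.78896842e-01]]), 't': array([-0.06696838,  0.53702589,  1.09339009])}
jig [([0.491, -
[... 370 characters left out ...]
66, 'cx': 260.89621998002326, 'cy': 194.26478536217573, 'R': array([[ 0.87027636, -0.49240416, -0.01253779],
       [-0.25927715, -0.43630787, -0.86163264],
       [ 0.41880116,  0.75310928, -0.50737757]]), 't': array([-0.49051902,  0.12832664,  0.87031259])}
jig [([0.477, -0.374, 0.011], 0.84)]
push_jaw [([0.488, -0.378, 0.036], 0.68)]
blank [([0.501, 0.094, 0.06], 0.62), ([0.491, -0.421, 0.04], 0.58), ([0.514, 0.067, 0.047], 0.57)]
rack [([0.487, 0.072, 0.014], 0.66), ([0.49, -0.421, 0.042], 0.17)]
plate_1 [([0.468, -0.106, 0.036], 0.8), ([0.489, 0.225, 0.036], 0.66), ([0.501, 0.097, 0.062], 0.63), ([0.513, 0.066, 0.046], 0.63), ([0.407, 0.148, 0.034], 0.56), ([0.494, 0.121, 0.061], 0.54)]
```

View pics/top0.png

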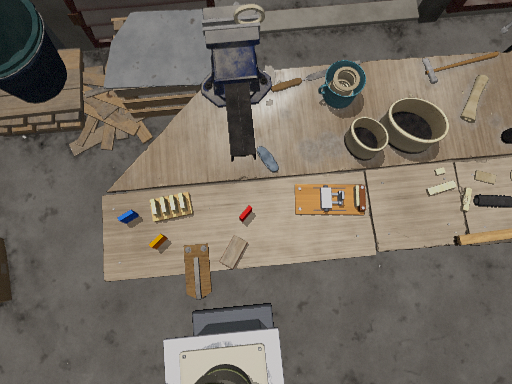

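View pics/side0.png

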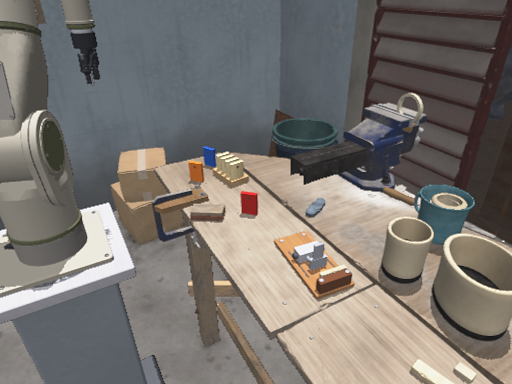

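The top view shows the rack with four pale plates at about (171,207), and the jig at (330,200) with its jaw at (328,199) and the fence end at (361,198). Three things could be taken for plates: blue at (128,215), orange at (158,242) and red at (246,213). I choose the pale plywood plates standing in the rack. Next I'll move the wrist camera over the rack for a close check.

```bash
cat > h.py <<'E'
from workcell import manip, viewer, finder
import numpy as np, cv2
from scipy.spatial.transform import Rotation as Rot
def pose():
    o=manip.get_obs(); R=Rot.from_quat(o["ee_rot"]).as_matrix()
    return np.array(o["position"]),R,np.arctan2(R[1,1],R[0,1]),o
def rows(x,y,z,yaw,vmax=45.):
    """print rows from the present pose to TCP (x,y,z), tool-y yaw (world), tool down"""
    p,R,yw,o=pose(); d=(yaw-yw+np.pi)%(2*np.pi)-np.pi
    D=np.array([x,y,z])-p
    n=max(int(np.ceil(np.linalg.norm(D)*1e3/vmax)),int(np.ceil(abs(d)/.14)),1)
    print("yaw",round(yw,4),"delta",(D*1e3).round(1),"turn(world)",round(d,4),"rows",n,"t",round(o["clock"],2))
    for k in range(n):
        M=R@Rot.from_rotvec([0,0,-d*k/n]).as_matrix()
        print((M.T@D*1e3/n).round(1).tolist(), round(-d/n,4))
def proj(cam,X,P=None):
    c=viewer.camera_params(cam); f=192/np.tan(np.radians(c["vertical_fov"]/2))
    X=np.atleast_2d(X)
    if cam=="wrist":
        p,R=P; T=np.array(c["T_tool_cam"]); Xc=((X-p)@R-T[:3,3])@T[:3,:3]
    else: Xc=X@np.array(c["R"]).T+c["t"]
    return np.c_[c["cx"]+f*Xc[:,0]/Xc[:,2],c["cy"]+f*Xc[:,1]/Xc[:,2]]
def back(cam,uv,z,P=None):
    """pixel -> world point on plane height z"""
    c=viewer.camera_params(cam); f=192/np.tan(np.radians(c["vertical_fov"]/2))
    uv=np.atleast_2d(uv); d=np.c_[(uv[:,0]-c["cx"])/f,(uv[:,1]-c["cy"])/f,np.ones(len(uv))]
    if cam=="wrist":
        p,R=P; T=np.array(c["T_tool_cam"]); W=R@T[:3,:3]; C=p+R@T[:3,3]
    else: W=np.array(c["R"]).T; C=-W@np.array(c["t"])
    D=d@W.T; return C+D*((z-C[2])/D[:,2])[:,None]
E
python3 - <<'E'
from h import *
print(viewer.camera_params("wrist"))
rows(0.44,0.10,0.36,0.0)
E
```

```text
{'vertical_fov': 62.016980277768326, 'cx': 256.3334351578854, 'cy': 189.49181563914877, 'T_tool_cam': array([[-5.62477818e-04, -9.49317184e-01, -3.14319215e-01,
         8.11704140e-02],
       [ 9.99999803e-01, -6.22100501e-04,  8.93772543e-05,
        -1.68440997e-05],
       [-2.80385504e-04, -3.14319102e-01,  9.49317346e-01,
         2.97793242e-02],
       [ 0.00000000e+00,  0.00000000e+00,  0.00000000e+00,
         1.00000000e+00]])}
yaw 1.202 delta [ 214.7 -483.   -44.8] turn(world) -1.202 rows 12 t 0.6
[-31.2, -31.1, 3.7] 0.1002
[-34.2, -27.8, 3.7] 0.1002
[-36.8, -24.3, 3.7] 0.1002
[-39.0, -20.5, 3.7] 0.1002
[-40.9, -16.5, 3.7] 0.1002
[-42.3, -12.3, 3.7] 0.1002
[-43.3, -8.0, 3.7] 0.1002
[-43.9, -3.6, 3.7] 0.1002
[-44.0, 0.8, 3.7] 0.1002
[-43.7, 5.2, 3.7] 0.1002
[-43.0, 9.5, 3.7] 0.1002
[-41.8, 13.8, 3.7] 0.1002
```

Request:
{"name": "arm_command", "arguments": {"plan": [{"dp": [-31,-31,4],"spin": 0.1},{"dp": [-34,-28,4],"spin": 0.1},{"dp": [-37,-24,4],"spin": 0.1},{"dp": [-39,-20,4],"spin": 0.1},{"dp": [-41,-16,4],"spin": 0.1}], "grip": -1}}

```text
clock: 1.1
position: [0.316, 0.3808, 0.3847]
ee_rot: [0.423, 0.906, 0.0, -0.0]
ft_force: [1.1, 0.2, -0.1]
grip_width: 1.0
grasp_force: 0.0
```

Request:
{"name": "arm_command", "arguments": {"plan": [{"dp": [-42,-12,4],"spin": 0.1},{"dp": [-43,-8,4],"spin": 0.1},{"dp": [-44,-4,4],"spin": 0.1},{"dp": [-44,1,4],"spin": 0.1},{"dp": [-44,5,4],"spin": 0.1}]}}

```text
clock: 1.6
position: [0.4053, 0.1799, 0.3649]
ee_rot: [0.634, 0.774, 0.001, -0.0]
ft_force: [0.3, 0.3, 0.3]
grip_width: 1.0
grasp_force: 0.0
```

Request:
{"name": "arm_command", "arguments": {"plan": [{"dp": [-43,10,4],"spin": 0.1},{"dp": [-42,14,4],"spin": 0.1},{"dp": [0,0,0],"spin": 0},{"dp": [0,0,0],"spin": 0}]}}

```text
clock: 2.0
position: [0.4417, 0.1003, 0.3568]
ee_rot: [0.707, 0.707, 0.0, -0.0]
ft_force: [0.1, 0.2, -0.3]
grip_width: 1.002
grasp_force: 0.0
```

```bash
python3 - <<'E'
from h import *
p,R,yw,o=pose(); print(p,yw,R[:,2],o["clock"],o["joint_pos"].round(2),o["ft_force"])
im=viewer.camera("wrist"); cv2.imwrite("pics/w1.png",im)
np.savez("w1.npz",p=p,R=R)
for n in ("rack","plate_1"):
    print(n,[(np.round(d["position"],3).tolist(),round(d["score"],2)) for d in finder.find_in("wrist",n)])
E
```

```text
[0.44171716 0.10034252 0.35680445] -6.749019655389903e-06 [ 1.13645513e-04  4.30514996e-04 -9.99999901e-01] 2.0 [-0.73 -0.03  0.4   1.98  0.01  1.2  -0.33] [ 0.08728174  0.21115467 -0.3126114 ]
rack [([0.49, 0.14, 0.02], 0.91)]
plate_1 [([0.415, 0.152, 0.066], 0.95), ([0.503, 0.154, 0.066], 0.93), ([0.517, 0.078, 0.064], 0.85), ([0.498, 0.228, 0.062], 0.82), ([0.512, 0.127, 0.071], 0.79), ([0.463, -0.085, 0.027], 0.71), ([0.51, 0.104, 0.063], 0.67)]
```

View pics/w1.png

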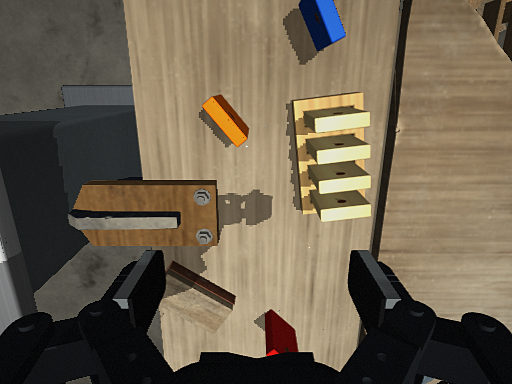

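The close view shows four pale plywood plates in the rack at about (338,119), (338,149), (338,177) and (340,206). The blue, orange and red pieces stand apart from it. I'll fit the rack pose by matching the plates' silhouettes.

```bash
cat > fit.py <<'E'
from h import *
from scipy.optimize import minimize
def box(cx,cy,yaw,ox,oy,sx,sy,z0,z1):
    c,s=np.cos(yaw),np.sin(yaw)
    return np.array([[cx+c*(ox+a)-s*(oy+b),cy+s*(ox+a)+c*(oy+b),z] for a in(-sx/2,sx/2) for b in(-sy/2,sy/2) for z in(z0,z1)])
def hullmask(cam,boxes,P,S=4):
    m=np.zeros((384*S,512*S),np.uint8)
    for B in boxes:
        h=cv2.convexHull(((proj(cam,B,P)+.5)*S-.5).astype(np.float32)); cv2.fillConvexPoly(m,(h*16).round().astype(np.int32),255,shift=4)
    return cv2.resize(m,(512,384),interpolation=cv2.INTER_AREA)/255.
def fit(cam,mask,model,x0,P,step):
    x0=np.array(x0,float); step=np.array(step)
    best=None
    f=lambda u:np.abs(hullmask(cam,model(x0+u*step),P)-mask).sum()
    n=len(x0); best=None
    for sgn in(1,-1):
        r=minimize(f,np.zeros(n),method="Nelder-Mead",options=dict(initial_simplex=np.vstack([np.zeros(n),sgn*np.eye(n)]),maxiter=150,xatol=.02,fatol=.2))
        if best is None or r.fun<best.fun: best=r
    return x0+best.x*step,best.fun,mask.sum()
E
python3 - <<'E'
from fit import *
im=cv2.imread("pics/w1.png"); d=np.load("w1.npz"); P=(d["p"],d["R"])
hsv=cv2.cvtColor(im,cv2.COLOR_BGR2HSV)
for uv in [(340,112),(340,124),(336,208),(345,197),(300,160),(345,164),(280,200),(310,185)]: print(uv,im[uv[1],uv[0]],hsv[uv[1],uv[0]])
c=cv2.resize(im[80:230,280:390],None,fx=4,fy=4,interpolation=cv2.INTER_CUBIC); cv2.imwrite("pics/w1c.png",c)
E
```

```text
(340, 112) [31 51 64] [ 18 131  64]
(340, 124) [197 230 230] [ 30  37 230]
(336, 208) [175 242 244] [ 29  72 244]
(345, 197) [53 84 97] [ 21 116  97]
(300, 160) [ 70 117 154] [ 17 139 154]
(345, 164) [51 81 93] [ 21 115  93]
(280, 200) [132 164 183] [ 19  71 183]
(310, 185) [ 77 129 163] [ 18 135 163]
```

View pics/w1c.png

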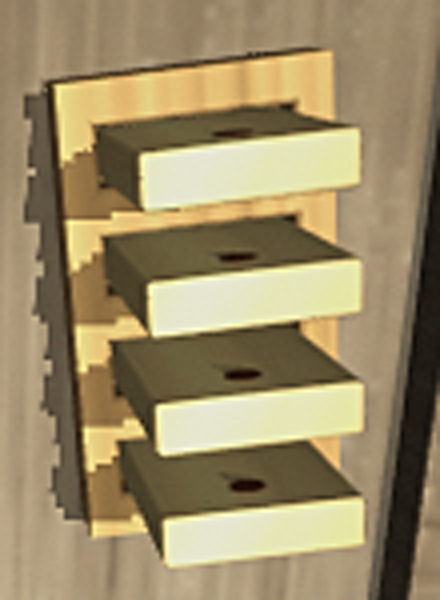

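The crop shows the bright top faces of four plywood plates, the lowest at crop (265,530), with shaded sides that have a peg hole. The choice is confirmed, so I'll fit the pose to the top faces.

```bash
python3 - <<'E'
from fit import *
im=cv2.imread("pics/w1.png"); d=np.load("w1.npz"); P=(d["p"],d["R"])
hsv=cv2.cvtColor(im,cv2.COLOR_BGR2HSV)
m=((hsv[...,2]>200)&(hsv[...,0]>=25)&(hsv[...,0]<=36)).astype(float)
z=np.zeros_like(m); z[100:225,300:375]=1; m*=z
n,_,st,ce=cv2.connectedComponentsWithStats((m*255).astype(np.uint8)); print(st[1:],ce[1:])
for i in range(1,n):
    if st[i,4]>100: print(back("wrist",ce[i],.07,P).round(4))
model=lambda v:[box(v[0],v[1],v[2],0.026*k,0,.012,.044,.0699,.07) for k in(-1.5,-.5,.5,1.5)]
print(fit("wrist",m,model,[.513,.113,np.pi/2+.1],P,[.004,.004,.06]))
E
```

```text
[[315 112  55  21 770]
 [317 145  53  19 699]
 [300 162   2   3   4]
 [300 166   2   7  11]
 [319 176  51  18 635]
 [301 187   3   2   4]
 [302 194   2   2   2]
 [321 205  50  17 597]] [[341.95714286 121.81818182]
 [343.1230329  153.98426323]
 [300.25       163.        ]
 [300.63636364 169.        ]
 [344.0488189  184.2       ]
 [302.         187.25      ]
 [302.5        194.5       ]
 [345.24958124 212.63149079]]
[[0.5092 0.1527 0.07  ]]
[[0.5123 0.1268 0.07  ]]
[[0.5153 0.101  0.07  ]]
[[0.5185 0.0751 0.07  ]]
(array([0.51393901, 0.11381439, 1.69486398]), np.float64(381.4470588235294), np.float64(2722.0))
```

```bash
python3 - <<'E'
from h import *
rows(0.5185,0.0751,0.26,0.1195)
E
```

```text
yaw 0.0044 delta [ 77.3 -27.1 -96.8] turn(world) 0.1151 rows 3 t 2.15
[-9.2, 25.7, 32.3] -0.0384
[-10.1, 25.4, 32.3] -0.0384
[-11.1, 24.9, 32.3] -0.0384
```

Request:
{"name": "arm_command", "arguments": {"plan": [{"dp": [-9,26,32],"spin": -0.038},{"dp": [-10,25,32],"spin": -0.038},{"dp": [-11,25,32],"spin": -0.039},{"dp": [0,0,0],"spin": 0},{"dp": [0,0,0],"spin": 0}]}}

```text
clock: 2.65
position: [0.5184, 0.075, 0.26]
ee_rot: [0.664, 0.747, -0.001, -0.0]
ft_force: [0.8, -0.2, 0.3]
grip_width: 1.0
grasp_force: 0.0
```

```bash
python3 - <<'E'
from fit import *
p,R,yw,o=pose(); P=(p,R); print(p,yw,o["clock"],R[:,2])
im=viewer.camera("wrist"); cv2.imwrite("pics/w2.png",im)
hsv=cv2.cvtColor(im,cv2.COLOR_BGR2HSV)
m=((hsv[...,2]>200)&(hsv[...,0]>=25)&(hsv[...,0]<=36)).astype(np.uint8)
n,_,st,ce=cv2.connectedComponentsWithStats(m)
for i in range(1,n):
    if st[i,4]>200: print(st[i],back("wrist",ce[i],.07,P).round(4))
p,R,yw,o=pose(); print(p,yw)
E
```

```text
[0.5184301  0.07502699 0.25996382] 0.11769019444250513 2.65 [-0.00217494 -0.00103475 -0.9999971 ]
[ 213   78   91   25 2125] [[0.5088 0.1526 0.07  ]]
[ 216  133   85   23 1814] [[0.5118 0.1266 0.07  ]]
[ 218  183   81   21 1565] [[0.515  0.1006 0.07  ]]
[234 229  63  10 378] [[0.5223 0.0786 0.07  ]]
[0.51846332 0.07518079 0.26116624] 0.11794305207058169
```

Request:
{"name": "arm_command", "arguments": {"plan": [{"dp": [0,0,16],"spin": 0},{"dp": [0,0,16],"spin": 0},{"dp": [0,0,15],"spin": 0},{"dp": [0,0,0],"spin": 0},{"dp": [0,0,0],"spin": 0}]}}

```text
clock: 3.2
position: [0.5187, 0.0749, 0.2153]
ee_rot: [0.664, 0.748, 0.001, 0.0]
ft_force: [0.5, 0.6, 0.1]
grip_width: 0.998
grasp_force: 0.0
```

Request:
{"name": "arm_command", "arguments": {"plan": [{"dp": [0,0,0]},{"dp": [0,0,0]},{"dp": [0,0,0]},{"dp": [0,0,0]},{"dp": [0,0,0]}], "grip": 1, "newtons": 40}}

```text
invalid input at $.plan[0]: expected keys dp, spin
```

Request:
{"name": "arm_command", "arguments": {"plan": [{"dp": [0,0,2],"spin": 0},{"dp": [0,0,0],"spin": 0},{"dp": [0,0,0],"spin": 0},{"dp": [0,0,0],"spin": 0},{"dp": [0,0,0],"spin": 0}], "grip": 1, "newtons": 40}}

```text
clock: 3.7
position: [0.5189, 0.0743, 0.2124]
ee_rot: [0.665, 0.747, 0.0, 0.0]
ft_force: [-1.3, 0.2, 6.2]
grip_width: 0.504
grasp_force: 40.3
```

Request:
{"name": "arm_command", "arguments": {"plan": [{"dp": [0,0,0],"spin": 0},{"dp": [0,0,0],"spin": 0},{"dp": [0,0,0],"spin": 0}]}}

```text
clock: 4.0
position: [0.5189, 0.0743, 0.2124]
ee_rot: [0.665, 0.747, 0.0, 0.0]
ft_force: [-3.3, 0.5, 6.4]
grip_width: 0.507
grasp_force: 40.3
```

Request:
{"name": "arm_command", "arguments": {"plan": [{"dp": [0,0,-15],"spin": 0},{"dp": [0,0,-30],"spin": 0},{"dp": [0,0,-40],"spin": 0},{"dp": [0,0,-40],"spin": 0},{"dp": [0,0,-20],"spin": 0}]}}

```text
clock: 4.5
position: [0.5192, 0.0739, 0.3603]
ee_rot: [0.665, 0.747, 0.002, 0.001]
ft_force: [0.2, 0.6, -1.1]
grip_width: 0.508
grasp_force: 42.3
```

```bash
python3 - <<'E'
from h import *
rows(0.485,-0.37,0.36,0.0)
E
```

```text
yaw 0.1164 delta [-3.420e+01 -4.439e+02 -3.000e-01] turn(world) -0.1164 rows 10 t 4.5
[-43.7, -8.6, -0.1] 0.0116
[-43.8, -8.0, -0.1] 0.0116
[-43.9, -7.5, -0.1] 0.0116
[-44.0, -7.0, -0.1] 0.0116
[-44.0, -6.5, -0.1] 0.0116
[-44.1, -6.0, -0.1] 0.0116
[-44.2, -5.5, -0.1] 0.0116
[-44.2, -5.0, -0.1] 0.0116
[-44.3, -4.5, -0.1] 0.0116
[-44.3, -3.9, -0.1] 0.0116
```

Request:
{"name": "arm_command", "arguments": {"plan": [{"dp": [-40,-9,0],"spin": 0.012},{"dp": [-44,-8,0],"spin": 0.012},{"dp": [-44,-8,0],"spin": 0.012},{"dp": [-44,-7,0],"spin": 0.012},{"dp": [-44,-6,0],"spin": 0.012}]}}

```text
clock: 5.0
position: [0.5003, -0.1463, 0.357]
ee_rot: [0.687, 0.727, 0.0, 0.0]
ft_force: [-0.4, 0.5, -0.1]
grip_width: 0.507
grasp_force: 42.3
```

Request:
{"name": "arm_command", "arguments": {"plan": [{"dp": [-44,-6,0],"spin": 0.012},{"dp": [-44,-6,0],"spin": 0.011},{"dp": [-44,-5,0],"spin": 0.011},{"dp": [-44,-5,0],"spin": 0.011},{"dp": [-48,-4,0],"spin": 0.011}]}}

```text
clock: 5.5
position: [0.4823, -0.3705, 0.3568]
ee_rot: [0.706, 0.708, 0.0, -0.0]
ft_force: [0.8, 0.5, -0.9]
grip_width: 0.505
grasp_force: 42.3
```

Request:
{"name": "arm_command", "arguments": {"plan": [{"dp": [0,0,0],"spin": 0},{"dp": [0,0,0],"spin": 0},{"dp": [0,0,0],"spin": 0}]}}

```text
clock: 5.8
position: [0.483, -0.3682, 0.3565]
ee_rot: [0.706, 0.708, 0.0, -0.0]
ft_force: [0.1, 0.2, 0.0]
grip_width: 0.508
grasp_force: 42.3
```

```bash
python3 - <<'E'
from h import *
p,R,yw,o=pose(); print(p,yw,R[:,2],o["clock"])
im=viewer.camera("wrist"); cv2.imwrite("pics/w3.png",im)
np.savez("w3.npz",p=p,R=R)
for n in ("jig","push_jaw","push_plate","blank"):
    print(n,[(np.round(d["position"],3).tolist(),round(d["score"],2)) for d in finder.find_in("wrist",n)])
cv2.imwrite("pics/w3b.png",cv2.resize(im[40:340,130:400],None,fx=2,fy=2,interpolation=cv2.INTER_CUBIC))
E
```

```text
[ 0.48295691 -0.36821055  0.35646534] 0.0023721835478283525 [-9.16096480e-06  9.56677729e-04 -9.99999542e-01] 5.8
jig [([0.493, -0.321, 0.009], 0.77)]
push_jaw [([0.493, -0.372, 0.039], 0.67)]
push_plate [([0.492, -0.369, 0.038], 0.78)]
blank [([0.482, -0.418, 0.015], 0.45)]
```

View pics/w3b.png

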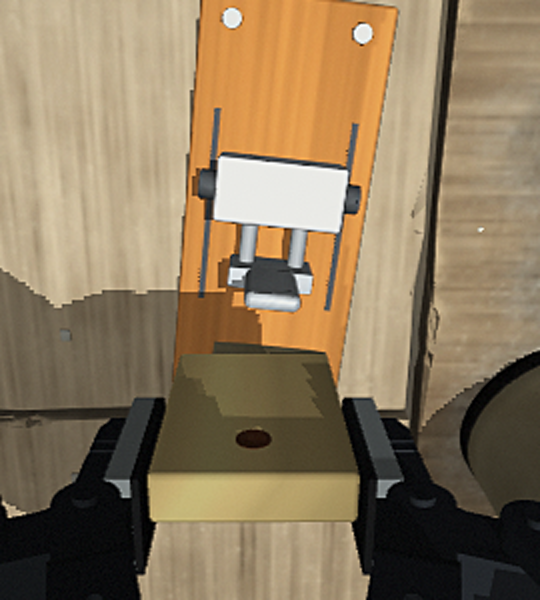

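The crop shows the held plate upright and square in the fingers. The jig's carriage is at crop (283,190) and the jaw's push plate top at (272,300), but the plate hides the blank. I'll back off in -y to see the blank and fence.

Request:
{"name": "arm_command", "arguments": {"plan": [{"dp": [-40,0,0],"spin": 0},{"dp": [-40,0,0],"spin": 0},{"dp": [0,0,0],"spin": 0},{"dp": [0,0,0],"spin": 0},{"dp": [0,0,0],"spin": 0}]}}

```text
clock: 6.55
position: [0.4832, -0.4481, 0.3566]
ee_rot: [0.706, 0.708, 0.0, -0.0]
ft_force: [0.1, 1.1, -0.6]
grip_width: 0.507
grasp_force: 42.3
```

```bash
python3 - <<'E'
from h import *
p,R,yw,o=pose(); print(p,yw,R[:,2],o["clock"])
im=viewer.camera("wrist"); cv2.imwrite("pics/w4.png",im)
np.savez("w4.npz",p=p,R=R)
for n in ("jig","push_jaw","push_plate","blank","cup_mid"):
    print(n,[(np.round(d["position"],3).tolist(),round(d["score"],2)) for d in finder.find_in("wrist",n)])
cv2.imwrite("pics/w4b.png",cv2.resize(im[40:240,150:350],None,fx=3,fy=3,interpolation=cv2.INTER_CUBIC))
E
```

```text
[ 0.48316994 -0.44814067  0.35659314] 0.002480400634729915 [ 3.76074742e-04  8.84353904e-04 -9.99999538e-01] 6.55
jig [([0.491, -0.357, 0.008], 0.93), ([0.493, -0.368, 0.037], 0.28)]
push_jaw [([0.491, -0.367, 0.036], 0.73)]
push_plate [([0.492, -0.37, 0.037], 0.76)]
blank [([0.493, -0.417, 0.039], 0.6), ([0.49, -0.356, 0.008], 0.38)]
cup_mid [([0.644, -0.465, 0.066], 0.6)]
```

View pics/w4b.png

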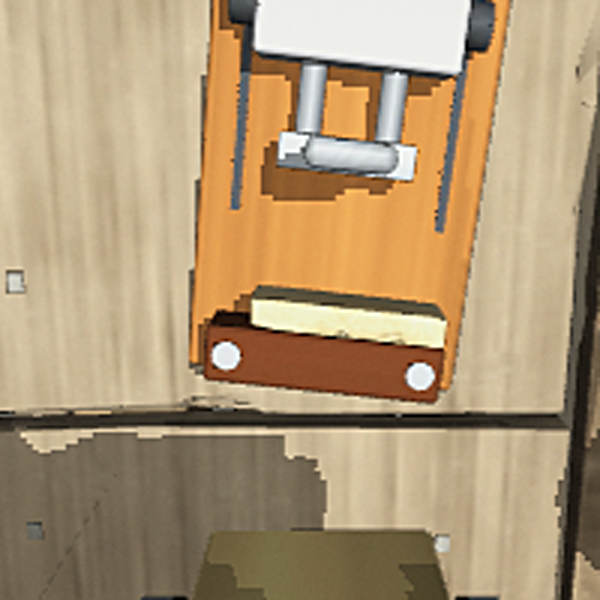

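Now everything shows. The blank's top is at crop (348,320), leaning on the brown fence at (325,360). The jaw's front edge is at (345,172), with the push plate's top at (350,153). The gap to be packed is clear.

```bash
python3 - <<'E'
from h import *
d=np.load("w4.npz"); P=(d["p"],d["R"])
def b(pts,z,name):
    uv=np.array(pts,float)/3+[150-.33,40-.33]
    X=back("wrist",uv,z,P); print(name,X[:,:2].round(4).tolist(),[round(float(np.linalg.norm(X[i]-X[i+1]))*1e3,1) for i in range(len(X)-1)],"dir",np.arctan2(*(X[1]-X[0])[1::-1]).round(4)); return X
b([(252,298),(446,321)],.04,"blank front top")
b([(252,328),(446,347)],.04,"blank back top")
b([(207,378),(437,402)],.037,"fence rear top")
b([(211,326),(440,350)],.037,"fence front top")
b([(226,355),(421,376)],.037,"fence screws")
b([(278,163),(413,181)],.037,"jaw front top")
b([(305,135),(397,142)],.073,"pp back")
b([(305,163),(397,172)],.073,"pp front")
b([(192,365),(450,390)],.01,"base end")
b([(210,0),(192,365)],.01,"base left"); b([(510,0),(450,390)],.01,"base right")
b([(257,53),(468,75)],.035,"carriage front top")
E
```

```text
blank front top [[0.4625, -0.4141], [0.5209, -0.4209]] [58.8] dir -0.1167
blank back top [[0.4623, -0.4232], [0.5212, -0.4289]] [59.2] dir -0.0972
fence rear top [[0.4478, -0.4395], [0.5196, -0.4471]] [72.2] dir -0.1057
fence front top [[0.4496, -0.4232], [0.5198, -0.4305]] [70.7] dir -0.1042
fence screws [[0.4539, -0.4322], [0.5143, -0.4387]] [60.7] dir -0.1081
jaw front top [[0.4706, -0.3754], [0.5099, -0.3803]] [39.6] dir -0.1255
pp back [[0.4789, -0.3676], [0.5021, -0.3693]] [23.3] dir -0.0703
pp front [[0.4789, -0.3744], [0.5023, -0.3765]] [23.5] dir -0.0917
base end [[0.4396, -0.4417], [0.5273, -0.4503]] [88.1] dir -0.0976
base left [[0.4495, -0.3291], [0.4396, -0.4417]] [113.0] dir -1.6586
base right [[0.54, -0.3289], [0.5273, -0.4503]] [122.1] dir -1.6752
carriage front top [[0.4649, -0.3457], [0.5248, -0.3514]] [60.1] dir -0.0945
```

Fit checks: blank about 59 mm, fence about 71 mm, jaw about 40 mm, and fence face to blank face about 10 mm. The gap is about 39 mm, so two plates are needed. The jig yaw is about -0.102.

```bash
python3 - <<'E'
from h import *
rows(0.4873,-0.4070,0.25,-0.102)
E
```

```text
yaw 0.0021 delta [   4.5   41.6 -106.8] turn(world) -0.1041 rows 3 t 6.85
[13.9, 1.5, 35.6] 0.0347
[13.9, 1.0, 35.6] 0.0347
[13.9, 0.5, 35.6] 0.0347
```

Request:
{"name": "arm_command", "arguments": {"plan": [{"dp": [14,1.5,25],"spin": 0.035},{"dp": [14,1,36],"spin": 0.035},{"dp": [13.6,0.5,36],"spin": 0.034},{"dp": [0,0,10],"spin": 0},{"dp": [0,0,0],"spin": 0}]}}

```text
clock: 7.35
position: [0.4868, -0.4075, 0.2489]
ee_rot: [0.742, 0.67, -0.0, -0.001]
ft_force: [0.7, -0.3, 0.0]
grip_width: 0.507
grasp_force: 42.3
```

```bash
python3 - <<'E'
from h import *
rows(0.4873,-0.4070,0.222,-0.102)
E
```

```text
yaw -0.1013 delta [  0.5   0.5 -26.9] turn(world) -0.0007 rows 1 t 7.35
[0.5, 0.5, 26.9] 0.0007
```

Request:
{"name": "arm_command", "arguments": {"plan": [{"dp": [0.5,0.5,9],"spin": 0},{"dp": [0,0,9],"spin": 0},{"dp": [0,0,9],"spin": 0},{"dp": [0,0,2],"spin": 0},{"dp": [0,0,0],"spin": 0}]}}

```text
clock: 7.85
position: [0.4873, -0.4075, 0.2204]
ee_rot: [0.743, 0.67, -0.0, -0.0]
ft_force: [0.8, 0.7, -0.4]
grip_width: 0.514
grasp_force: 42.3
```

Request:
{"name": "arm_command", "arguments": {"plan": [{"dp": [0,0,2],"spin": 0},{"dp": [0,0,0],"spin": 0}]}}

```text
clock: 8.05
position: [0.4875, -0.4074, 0.2188]
ee_rot: [0.743, 0.67, 0.0, 0.0]
ft_force: [0.0, 0.6, -0.1]
grip_width: 0.507
grasp_force: 42.3
```

Request:
{"name": "arm_command", "arguments": {"plan": [{"dp": [0,0,1],"spin": 0},{"dp": [0,0,1],"spin": 0},{"dp": [0,0,0],"spin": 0}]}}

```text
clock: 8.35
position: [0.4874, -0.4073, 0.2166]
ee_rot: [0.743, 0.67, 0.0, -0.0]
ft_force: [-1.0, 0.2, -0.1]
grip_width: 0.505
grasp_force: 42.3
```

Request:
{"name": "arm_command", "arguments": {"plan": [{"dp": [-1,0,0],"spin": 0},{"dp": [-1,0,0],"spin": 0},{"dp": [0,0,0],"spin": 0}]}}

```text
clock: 8.65
position: [0.4872, -0.4095, 0.2167]
ee_rot: [0.743, 0.67, 0.0, 0.0]
ft_force: [0.1, 0.8, -0.6]
grip_width: 0.51
grasp_force: 42.3
```

Request:
{"name": "arm_command", "arguments": {"plan": [{"dp": [-1,0,0],"spin": 0},{"dp": [0,0,0],"spin": 0}]}}

```text
clock: 8.85
position: [0.4871, -0.4104, 0.2167]
ee_rot: [0.743, 0.67, 0.0, 0.0]
ft_force: [0.0, -0.7, -0.5]
grip_width: 0.509
grasp_force: 42.3
```

Request:
{"name": "arm_command", "arguments": {"plan": [{"dp": [-1,0,0],"spin": 0},{"dp": [0,0,0],"spin": 0}]}}

```text
clock: 9.05
position: [0.4872, -0.4109, 0.2165]
ee_rot: [0.742, 0.67, 0.0, -0.0]
ft_force: [-0.3, 2.9, 1.7]
grip_width: 0.507
grasp_force: 42.5
```

Request:
{"name": "arm_command", "arguments": {"plan": [{"dp": [0.5,0,0.7],"spin": 0},{"dp": [0,0,0],"spin": 0}]}}

```text
clock: 9.25
position: [0.4871, -0.4108, 0.2165]
ee_rot: [0.743, 0.67, 0.0, -0.0]
ft_force: [-2.3, 3.7, 5.7]
grip_width: 0.505
grasp_force: 43.1
```

Request:
{"name": "arm_command", "arguments": {"plan": [{"dp": [0,0,0],"spin": 0},{"dp": [0,0,0],"spin": 0},{"dp": [0,0,0],"spin": 0},{"dp": [0,0,0],"spin": 0}], "grip": -1}}

```text
clock: 9.65
position: [0.4871, -0.4109, 0.2159]
ee_rot: [0.743, 0.67, -0.0, 0.0]
ft_force: [-0.4, 0.1, 0.1]
grip_width: 0.994
grasp_force: 0.0
```

Request:
{"name": "arm_command", "arguments": {"plan": [{"dp": [0,0,-20],"spin": 0},{"dp": [0,0,-35],"spin": 0},{"dp": [0,0,-45],"spin": 0},{"dp": [0,0,-40],"spin": 0},{"dp": [0,0,0],"spin": 0}]}}

```text
clock: 10.15
position: [0.4875, -0.4122, 0.3619]
ee_rot: [0.743, 0.67, 0.001, 0.004]
ft_force: [0.4, -1.5, 0.6]
grip_width: 0.997
grasp_force: 0.0
```

```bash
python3 - <<'E'
from h import *
p,R,yw,o=pose(); print(p,yw,o["clock"])
im=viewer.camera("wrist"); cv2.imwrite("pics/w5.png",im); np.savez("w5.npz",p=p,R=R)
cv2.imwrite("pics/w5b.png",cv2.resize(im[140:384,120:400],None,fx=2.4,fy=2.4,interpolation=cv2.INTER_CUBIC))
rows(0.515,0.101,0.26,0.119)
E
```

```text
[ 0.48746037 -0.41222249  0.36185697] -0.10345812224507914 10.15
yaw -0.1031 delta [ 27.7 512.5 -98.8] turn(world) 0.2221 rows 12 t 10.2
[42.7, -2.1, 8.1] -0.0185
[42.8, -1.3, 8.1] -0.0185
[42.8, -0.6, 8.1] -0.0185
[42.8, 0.2, 8.1] -0.0185
[42.8, 1.0, 8.1] -0.0185
[42.8, 1.8, 8.1] -0.0185
[42.7, 2.6, 8.1] -0.0185
[42.7, 3.4, 8.1] -0.0185
[42.6, 4.2, 8.1] -0.0185
[42.5, 5.0, 8.1] -0.0185
[42.4, 5.8, 8.1] -0.0185
[42.3, 6.5, 8.1] -0.0185
```

View pics/w5b.png

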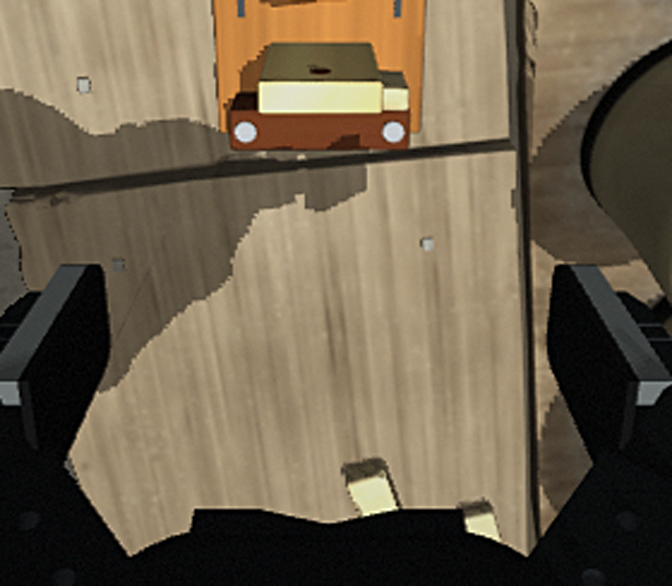

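The plate stands upright and square at crop (320,95) against the blank, with the blank's end at (397,95). Now I'll get the second plate, the end one left in the rack at (0.515, 0.101).

Request:
{"name": "arm_command", "arguments": {"plan": [{"dp": [43,-2,0],"spin": -0.0185},{"dp": [43,-1,0],"spin": -0.0185},{"dp": [43,-0.5,0],"spin": -0.0185},{"dp": [43,0,0],"spin": -0.0185},{"dp": [43,1,0],"spin": -0.0185}]}}

```text
clock: 10.7
position: [0.4984, -0.194, 0.3548]
ee_rot: [0.71, 0.704, -0.0, -0.001]
ft_force: [1.3, 0.2, 0.8]
grip_width: 1.002
grasp_force: 0.0
```

Request:
{"name": "arm_command", "arguments": {"plan": [{"dp": [43,2,5],"spin": -0.0185},{"dp": [43,2.5,10],"spin": -0.0185},{"dp": [43,3.5,10],"spin": -0.0185},{"dp": [43,4,15],"spin": -0.0185},{"dp": [42.5,5,15],"spin": -0.0185}]}}

```text
clock: 11.2
position: [0.5095, 0.0208, 0.2997]
ee_rot: [0.677, 0.736, -0.0, -0.0]
ft_force: [-0.1, 0.4, 0.1]
grip_width: 1.004
grasp_force: 0.0
```

Request:
{"name": "arm_command", "arguments": {"plan": [{"dp": [42,6,20],"spin": -0.0185},{"dp": [42,6.5,20],"spin": -0.0185},{"dp": [0,0,0],"spin": 0},{"dp": [0,0,0],"spin": 0},{"dp": [0,0,0],"spin": 0}]}}

```text
clock: 11.7
position: [0.5149, 0.1025, 0.2608]
ee_rot: [0.664, 0.747, -0.0, 0.0]
ft_force: [-0.2, 0.0, 0.0]
grip_width: 1.001
grasp_force: 0.0
```

```bash
python3 - <<'E'
from fit import *
p,R,yw,o=pose(); P=(p,R); print(p,yw,o["clock"])
im=viewer.camera("wrist")
hsv=cv2.cvtColor(im,cv2.COLOR_BGR2HSV)
m=((hsv[...,2]>200)&(hsv[...,0]>=25)&(hsv[...,0]<=36)).astype(np.uint8)
n,_,st,ce=cv2.connectedComponentsWithStats(m)
for i in range(1,n):
    if st[i,4]>200: print(st[i],back("wrist",ce[i],.07,P).round(4))
rows(0.515,0.1008,0.2125,0.119)
E
```

```text
[0.51486279 0.10248112 0.26080328] 0.11742743255615584 11.7
[ 215  137   85   22 1764] [[0.5086 0.1523 0.07  ]]
[ 218  186   81   20 1549] [[0.5117 0.1265 0.07  ]]
[237 231  61   7 202] [[0.5197 0.1053 0.07  ]]
yaw 0.1168 delta [ -0.   -1.4 -48.6] turn(world) 0.0022 rows 2 t 11.75
[-0.7, -0.1, 24.3] -0.0011
[-0.7, -0.1, 24.3] -0.0011
```

Request:
{"name": "arm_command", "arguments": {"plan": [{"dp": [-1.5,0,16],"spin": -0.002},{"dp": [0,0,16],"spin": 0},{"dp": [0,0,16],"spin": 0},{"dp": [0,0,0],"spin": 0},{"dp": [0,0,0],"spin": 0}]}}

```text
clock: 12.25
position: [0.5153, 0.1014, 0.2136]
ee_rot: [0.664, 0.748, 0.0, 0.0]
ft_force: [-0.6, 0.7, -0.0]
grip_width: 1.001
grasp_force: 0.0
```

Request:
{"name": "arm_command", "arguments": {"plan": [{"dp": [0,0,0],"spin": 0},{"dp": [0,0,0],"spin": 0},{"dp": [0,0,0],"spin": 0},{"dp": [0,0,0],"spin": 0},{"dp": [0,0,0],"spin": 0}], "grip": 1, "newtons": 40}}

```text
clock: 12.75
position: [0.5153, 0.1023, 0.2137]
ee_rot: [0.663, 0.749, 0.0, 0.0]
ft_force: [-0.8, 0.6, 5.0]
grip_width: 0.509
grasp_force: 40.0
```

Request:
{"name": "arm_command", "arguments": {"plan": [{"dp": [0,0,0],"spin": 0},{"dp": [0,0,-15],"spin": 0},{"dp": [0,0,-30],"spin": 0},{"dp": [0,0,-35],"spin": 0},{"dp": [0,0,-20],"spin": 0}]}}

```text
clock: 13.25
position: [0.5155, 0.102, 0.3157]
ee_rot: [0.663, 0.748, 0.001, 0.001]
ft_force: [0.6, -0.0, -1.2]
grip_width: 0.506
grasp_force: 42.4
```

```bash
python3 - <<'E'
from h import *
rows(0.4887,-0.3928,0.3157,-0.102)
E
```

```text
yaw 0.1207 delta [ -26.8 -494.8    0. ] turn(world) -0.2227 rows 12 t 13.25
[-40.7, -7.2, -0.1] 0.0186
[-40.8, -6.4, -0.1] 0.0186
[-40.9, -5.7, -0.1] 0.0186
[-41.0, -4.9, -0.1] 0.0186
[-41.1, -4.1, -0.1] 0.0186
[-41.2, -3.4, -0.1] 0.0186
[-41.2, -2.6, -0.1] 0.0186
[-41.3, -1.9, -0.1] 0.0186
[-41.3, -1.1, -0.1] 0.0186
[-41.3, -0.3, -0.1] 0.0186
[-41.3, 0.4, -0.1] 0.0186
[-41.3, 1.2, -0.1] 0.0186
```

Request:
{"name": "arm_command", "arguments": {"plan": [{"dp": [-40.7,-7,0],"spin": 0.0186},{"dp": [-41,-6.5,0],"spin": 0.0186},{"dp": [-41,-5.7,0],"spin": 0.0186},{"dp": [-41,-5,0],"spin": 0.0186},{"dp": [-41,-4,0],"spin": 0.0186}]}}

```text
clock: 13.75
position: [0.5037, -0.1058, 0.3133]
ee_rot: [0.697, 0.717, 0.0, 0.0]
ft_force: [0.1, 0.3, -0.3]
grip_width: 0.502
grasp_force: 42.4
```

Request:
{"name": "arm_command", "arguments": {"plan": [{"dp": [-41,-3.4,0],"spin": 0.0186},{"dp": [-41,-2.6,0],"spin": 0.0186},{"dp": [-41,-2,0],"spin": 0.0186},{"dp": [-41,-1,0],"spin": 0.0186},{"dp": [-41,-0.3,0],"spin": 0.0186}]}}

```text
clock: 14.25
position: [0.4927, -0.3106, 0.3132]
ee_rot: [0.73, 0.684, 0.0, 0.0]
ft_force: [-0.0, -0.1, -0.6]
grip_width: 0.51
grasp_force: 42.4
```

Request:
{"name": "arm_command", "arguments": {"plan": [{"dp": [-41,0.4,0],"spin": 0.0186},{"dp": [-41,1,0],"spin": 0.0186},{"dp": [0,0,0],"spin": 0},{"dp": [0,0,0],"spin": 0}]}}

```text
clock: 14.65
position: [0.4876, -0.3921, 0.3128]
ee_rot: [0.743, 0.669, -0.0, -0.0]
ft_force: [-0.5, 0.2, -0.1]
grip_width: 0.507
grasp_force: 42.4
```

```bash
python3 - <<'E'
from h import *
rows(0.4887,-0.3928,0.225,-0.102,vmax=30)
E
```

```text
yaw -0.1043 delta [  1.1  -0.7 -87.8] turn(world) 0.0023 rows 3 t 14.65
[-0.2, 0.4, 29.3] -0.0008
[-0.2, 0.4, 29.3] -0.0008
[-0.2, 0.4, 29.3] -0.0008
```

Request:
{"name": "arm_command", "arguments": {"plan": [{"dp": [-0.7,1,20],"spin": -0.002},{"dp": [0,0,20],"spin": 0},{"dp": [0,0,10],"spin": 0},{"dp": [0,0,0],"spin": 0}]}}

```text
clock: 15.05
position: [0.4894, -0.3904, 0.2618]
ee_rot: [0.741, 0.671, -0.0, -0.001]
ft_force: [-0.3, -0.6, -0.9]
grip_width: 0.509
grasp_force: 42.4
```

Request:
{"name": "arm_command", "arguments": {"plan": [{"dp": [0,0,15],"spin": 0},{"dp": [0,0,15],"spin": 0},{"dp": [0,0,8],"spin": 0},{"dp": [0,0,0],"spin": 0}]}}

```text
clock: 15.45
position: [0.4888, -0.3915, 0.2234]
ee_rot: [0.742, 0.671, -0.0, -0.001]
ft_force: [-0.5, 0.3, 0.4]
grip_width: 0.506
grasp_force: 42.4
```

Request:
{"name": "arm_command", "arguments": {"plan": [{"dp": [0,0,2],"spin": 0},{"dp": [0,0,2],"spin": 0},{"dp": [0,0,0],"spin": 0}]}}

```text
clock: 15.75
position: [0.4892, -0.3919, 0.2211]
ee_rot: [0.742, 0.671, 0.0, 0.0]
ft_force: [-0.5, 0.3, 0.4]
grip_width: 0.508
grasp_force: 42.4
```

Request:
{"name": "arm_command", "arguments": {"plan": [{"dp": [-1,0,2],"spin": -0.0015},{"dp": [-1,0,0],"spin": 0},{"dp": [-1,0,0],"spin": 0},{"dp": [-1,0,0],"spin": 0},{"dp": [0,0,0],"spin": 0}]}}

```text
clock: 16.25
position: [0.4889, -0.3955, 0.2189]
ee_rot: [0.741, 0.671, 0.0, -0.0]
ft_force: [-0.0, 3.6, 1.2]
grip_width: 0.508
grasp_force: 43.3
```

Request:
{"name": "arm_command", "arguments": {"plan": [{"dp": [-1,0,0],"spin": 0},{"dp": [0,0,0],"spin": 0}]}}

```text
clock: 16.45
position: [0.4889, -0.396, 0.2188]
ee_rot: [0.741, 0.672, 0.001, -0.001]
ft_force: [-1.4, 6.3, 3.5]
grip_width: 0.508
grasp_force: 44.1
```

Request:
{"name": "arm_command", "arguments": {"plan": [{"dp": [-1,0,0],"spin": 0},{"dp": [0,0,0],"spin": 0}]}}

```text
clock: 16.65
position: [0.4889, -0.3965, 0.2187]
ee_rot: [0.741, 0.672, 0.001, -0.002]
ft_force: [-1.8, 8.7, 4.9]
grip_width: 0.504
grasp_force: 44.6
```

Request:
{"name": "arm_command", "arguments": {"plan": [{"dp": [1.5,0,0.8],"spin": 0},{"dp": [0,0,0.7],"spin": 0},{"dp": [0,0,0],"spin": 0}]}}

```text
clock: 16.95
position: [0.4889, -0.396, 0.218]
ee_rot: [0.741, 0.671, 0.001, -0.0]
ft_force: [-2.9, 6.0, 7.8]
grip_width: 0.501
grasp_force: 45.3
```

Request:
{"name": "arm_command", "arguments": {"plan": [{"dp": [1,0,0],"spin": 0},{"dp": [0,0,0],"spin": 0}]}}

```text
clock: 17.15
position: [0.4888, -0.3955, 0.218]
ee_rot: [0.741, 0.671, 0.0, 0.0]
ft_force: [-2.2, 2.7, 6.4]
grip_width: 0.508
grasp_force: 44.9
```

Request:
{"name": "arm_command", "arguments": {"plan": [{"dp": [0,0,0],"spin": 0},{"dp": [0,0,0],"spin": 0},{"dp": [0,0,0],"spin": 0},{"dp": [0,0,0],"spin": 0}], "grip": -1}}

```text
clock: 17.55
position: [0.4888, -0.3954, 0.2174]
ee_rot: [0.741, 0.671, -0.0, 0.0]
ft_force: [-1.1, 0.1, -0.5]
grip_width: 1.0
grasp_force: 0.0
```

Request:
{"name": "arm_command", "arguments": {"plan": [{"dp": [0,0,-15],"spin": 0},{"dp": [0,0,-30],"spin": 0},{"dp": [0,0,-45],"spin": 0},{"dp": [0,0,-30],"spin": 0},{"dp": [-40,0,0],"spin": 0}]}}

```text
clock: 18.05
position: [0.4886, -0.4321, 0.3436]
ee_rot: [0.738, 0.674, 0.003, 0.003]
ft_force: [1.4, -0.3, 0.8]
grip_width: 0.999
grasp_force: 0.0
```

Request:
{"name": "arm_command", "arguments": {"plan": [{"dp": [-30,0,0],"spin": 0},{"dp": [0,0,0],"spin": 0},{"dp": [0,0,0],"spin": 0},{"dp": [0,0,0],"spin": 0}], "grip": 1}}

```text
clock: 18.45
position: [0.4824, -0.4642, 0.3378]
ee_rot: [0.741, 0.672, 0.0, -0.0]
ft_force: [0.2, 0.1, 0.1]
grip_width: 0.33
grasp_force: 0.0
```

```bash
python3 - <<'E'
from h import *
p,R,yw,o=pose(); print(p,yw,o["clock"],o["grip_width"])
im=viewer.camera("wrist"); cv2.imwrite("pics/w6.png",im); np.savez("w6.npz",p=p,R=R)
for n in ("push_jaw","push_plate"):
    print(n,[(np.round(d["position"],3).tolist(),round(d["score"],2)) for d in finder.find_in("wrist",n)])
cv2.imwrite("pics/w6b.png",cv2.resize(im[20:260,150:350],None,fx=2.5,fy=2.5,interpolation=cv2.INTER_CUBIC))
E
```

```text
[ 0.48238404 -0.46423951  0.3378383 ] -0.09775069416986445 18.45 0.33041216063339257
push_jaw [([0.495, -0.371, 0.037], 0.95)]
push_plate [([0.492, -0.372, 0.034], 0.61)]
```

View pics/w6b.png

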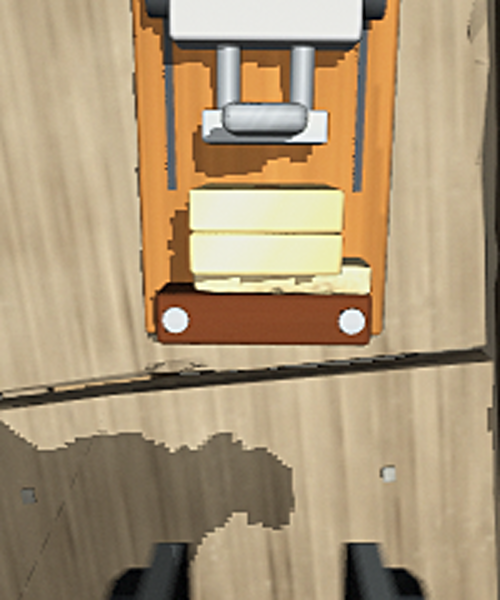

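Both plates stand upright and square side by side at crop (266,210) and (266,253) against the blank. The jaw is at (265,125) and the fingers are now closing. Next I go behind the push plate.

```bash
python3 - <<'E'
from h import *
rows(0.4936,-0.345,0.30,-0.102)
E
```

```text
yaw -0.0973 delta [ 11.1 119.1 -37.7] turn(world) -0.0047 rows 3 t 18.6
[39.9, -0.2, 12.6] 0.0016
[39.9, -0.2, 12.6] 0.0016
[39.9, -0.3, 12.6] 0.0016
```

Request:
{"name": "arm_command", "arguments": {"plan": [{"dp": [40,0,10],"spin": 0.0016},{"dp": [40,0,12],"spin": 0.0016},{"dp": [40,0,12],"spin": 0.0016},{"dp": [0,0,0],"spin": 0},{"dp": [0,0,0],"spin": 0}], "grip": 1}}

```text
clock: 19.1
position: [0.4946, -0.3439, 0.3035]
ee_rot: [0.742, 0.671, 0.0, -0.0]
ft_force: [0.4, -0.9, -0.2]
grip_width: 0.002
grasp_force: 0.0
```

```bash
python3 - <<'E'
from h import *
rows(0.4936,-0.345,0.220,-0.102,vmax=25)
E
```

```text
yaw -0.1004 delta [ -1.   -1.1 -83.5] turn(world) -0.0016 rows 4 t 19.1
[-0.3, -0.2, 20.9] 0.0004
[-0.3, -0.2, 20.9] 0.0004
[-0.3, -0.2, 20.9] 0.0004
[-0.3, -0.2, 20.9] 0.0004
```

Request:
{"name": "arm_command", "arguments": {"plan": [{"dp": [0,-1,25],"spin": 0.001},{"dp": [0,0,25],"spin": 0},{"dp": [0,0,15],"spin": 0},{"dp": [0,0,10],"spin": 0},{"dp": [0,0,0],"spin": 0}]}}

```text
clock: 19.6
position: [0.4926, -0.3458, 0.2277]
ee_rot: [0.743, 0.669, -0.0, -0.001]
ft_force: [-0.2, -0.5, 1.1]
grip_width: -0.001
grasp_force: 0.0
```

Request:
{"name": "arm_command", "arguments": {"plan": [{"dp": [0,0,7],"spin": 0},{"dp": [0,0,0],"spin": 0},{"dp": [0,0,0],"spin": 0}]}}

```text
clock: 19.9
position: [0.4931, -0.3457, 0.2219]
ee_rot: [0.743, 0.669, 0.0, 0.0]
ft_force: [-0.0, -0.0, -0.2]
grip_width: -0.004
grasp_force: 0.0
```

Request:
{"name": "arm_command", "arguments": {"plan": [{"dp": [-3,0,2],"spin": 0},{"dp": [-3,0,0],"spin": 0},{"dp": [-3,0,0],"spin": 0},{"dp": [-2,0,0],"spin": 0},{"dp": [-2,0,0],"spin": 0}]}}

```text
clock: 20.4
position: [0.4916, -0.3585, 0.2195]
ee_rot: [0.743, 0.669, 0.0, -0.0]
ft_force: [-0.8, 2.5, 1.7]
grip_width: 0.001
grasp_force: 1.2
```

Request:
{"name": "arm_command", "arguments": {"plan": [{"dp": [-2,0,0],"spin": 0},{"dp": [-2,0,0],"spin": 0},{"dp": [-2,0,0],"spin": 0},{"dp": [-1,0,0],"spin": 0},{"dp": [0,0,0],"spin": 0}]}}

```text
clock: 20.9
position: [0.4909, -0.3653, 0.2194]
ee_rot: [0.743, 0.669, 0.0, -0.0]
ft_force: [-0.9, 4.3, 2.3]
grip_width: 0.003
grasp_force: 1.9
```

Request:
{"name": "arm_command", "arguments": {"plan": [{"dp": [-1,0,0],"spin": 0},{"dp": [-1,0,0],"spin": 0},{"dp": [-1,0,0],"spin": 0},{"dp": [0,0,0],"spin": 0}]}}

```text
clock: 21.3
position: [0.4906, -0.3684, 0.2194]
ee_rot: [0.743, 0.669, 0.0, -0.0]
ft_force: [-1.0, 5.3, 1.0]
grip_width: -0.0
grasp_force: 2.3
```

Request:
{"name": "arm_command", "arguments": {"plan": [{"dp": [-1,0,0],"spin": 0},{"dp": [-1,0,0],"spin": 0},{"dp": [-1,0,0],"spin": 0},{"dp": [0,0,0],"spin": 0}]}}

```text
clock: 21.7
position: [0.4903, -0.3712, 0.2194]
ee_rot: [0.743, 0.669, 0.0, -0.0]
ft_force: [-1.4, 6.0, 3.4]
grip_width: 0.003
grasp_force: 2.7
```

Request:
{"name": "arm_command", "arguments": {"plan": [{"dp": [-1,0,0],"spin": 0},{"dp": [-1,0,0],"spin": 0},{"dp": [0,0,0],"spin": 0}]}}

```text
clock: 22.0
position: [0.4903, -0.3722, 0.2194]
ee_rot: [0.743, 0.67, 0.001, -0.001]
ft_force: [-2.5, 10.9, 6.7]
grip_width: 0.0
grasp_force: 5.4
```

Request:
{"name": "arm_command", "arguments": {"plan": [{"dp": [-1,0,0],"spin": 0},{"dp": [-1,0,0],"spin": 0},{"dp": [0,0,0],"spin": 0}]}}

```text
clock: 22.3
position: [0.4904, -0.3728, 0.2194]
ee_rot: [0.742, 0.67, 0.002, -0.003]
ft_force: [-4.6, 20.0, 13.8]
grip_width: 0.002
grasp_force: 9.3
```

Request:
{"name": "arm_command", "arguments": {"plan": [{"dp": [-0.5,0,0],"spin": 0},{"dp": [0,0,0],"spin": 0}]}}

```text
clock: 22.5
position: [0.4905, -0.373, 0.2194]
ee_rot: [0.742, 0.67, 0.002, -0.003]
ft_force: [-5.4, 20.6, 15.1]
grip_width: -0.004
grasp_force: 10.3
```

```bash
python3 - <<'E'
from h import *
im=viewer.camera("wrist"); s=viewer.camera("side")
p,R,yw,o=pose(); print(p,o["ft_force"],o["clock"])
a=cv2.resize(im[184:384,130:380],(500,400),interpolation=cv2.INTER_CUBIC)
uv=proj("side",[0.49,-0.39,0.05])[0].astype(int); print(uv)
b=cv2.resize(s[uv[1]-50:uv[1]+50,uv[0]-37:uv[0]+38],(300,400),interpolation=cv2.INTER_CUBIC)
cv2.imwrite("pics/w7.png",np.hstack([a,b]))
E
```

```text
[ 0.49044484 -0.37299122  0.21940473] [-5.52079387 21.5161329  15.59325109] 22.6
[322 256]
```

View pics/w7.png

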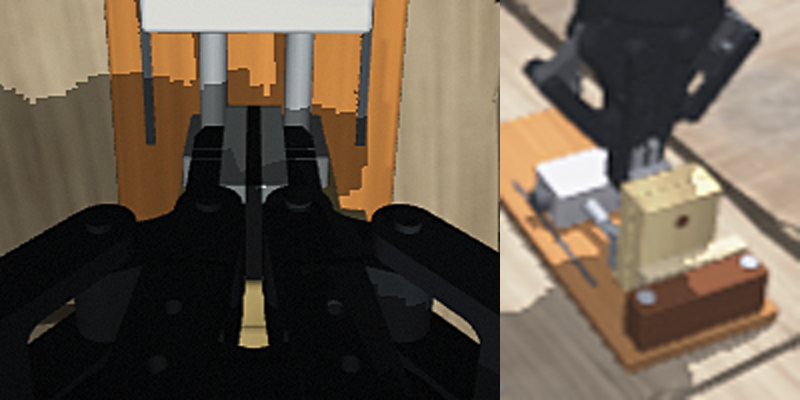

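```bash
python3 - <<'E'
from h import *
d=np.load("w6.npz"); P=(d["p"],d["R"]); e=np.array([-.102,-.9948])
for n,pts,z in [("plate2 rear",[(190,188),(343,188)],.074),("plate1 front",[(190,276),(340,276)],.074),("jaw front",[(203,138),(327,144)],.037),("pp front",[(224,134),(306,134)],.073),("fence rear",[(157,344),(369,344)],.037)]:
    X=back("wrist",np.array(pts)/2.5+[149.7,19.7],z,P)[:,:2]; print(n,X.round(4).tolist(),(X.mean(0)@e).round(4))
s=viewer.camera("side")
b=s[215:300,290:365]; cv2.imwrite("pics/s8.png",cv2.resize(b,None,fx=7,fy=7,interpolation=cv2.INTER_CUBIC))
E
```

```text
plate2 rear [[0.4678, -0.3889], [0.5106, -0.3931]] 0.339
plate1 front [[0.4647, -0.4132], [0.5081, -0.4175]] 0.3636
jaw front [[0.4705, -0.3748], [0.5098, -0.3805]] 0.3257
pp front [[0.4789, -0.3756], [0.5015, -0.3778]] 0.3247
fence rear [[0.4464, -0.4399], [0.5194, -0.4471]] 0.3919
```

View pics/s8.png

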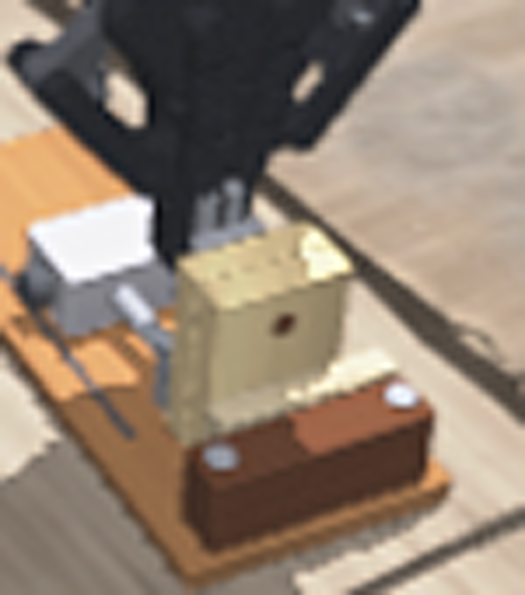

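The side crop shows the jaw at (165,370) bearing on the upright plates at (190,340), tight against the blank at (310,390) and the fence. The measured gap of about 14 mm is under the 18 mm stroke, and the push is about 21 N. Handing in.

```bash
python3 -c "
from workcell import manip
o=manip.get_obs(); print(o['clock'],o['ft_force']); print(manip.hand_in())"
```

```text
22.65 [-6.03831301 20.25753512 16.05076703]
the job is handed in; nothing more can be done
None
```

I stood two plywood plates upright and square in the gap, and the closed fingers are still pushing the jaw with about 21 N, squeezing plates and blank against the fence; I handed the job in at 22.65 s with two spare plates left in the rack.

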